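# Size a headed pin in a sprung hole gauge

## Robot

A 7-joint arm with a two-finger parallel gripper is mounted at the origin on the work surface. World frame = base frame: x ahead of the robot, y to its left, z up, the work surface at z = 0. Lengths are in mm, angles in rad, forces in N, time in s.
With the tool pointing down it reaches from about 425 to 875 mm from the base axis. Payload 4.7 kg.
Tool frame: the origin (TCP) lies midway between the tips of the shut fingers; the grasp point (between the pads) lies ctrl.grip_depth behind it (ctrl.grip_depth is the distance from the TCP to the grasp point, in mm); z points along the fingers, y is the direction in which the jaws open and shut (so a half turn about z gives the same grasp; the last joint's range is limited). The gripper opens to 87 mm and grips with 3 to 60 N. Pads are 19 mm wide; open, the fingers measure 117 mm over their backs; the gripper's body (75 mm by 190 mm) begins 51 mm behind the grasp point.
Start: joints at [1.133, 0.321, -0.07, 1.45, 0.023, 1.371, -0.057], TCP at [283.765, -584.81, 222.587] pointing down, gripper open.
Joint ranges: [-2.86, 2.86], [-0.3, 2.09], [-1.38, 1.24], [0.06, 2.45], [-1.56, 4.7], [0.09, 2.05], [-2.69, 2.69]. Speed limits (rad/s): [2.57, 2.57, 3.14, 3.14, 3.14, 3.14, 3.14].

## Interface

Orientations are given as a unit quaternion [w, x, y, z].
In Python, from plant import ctrl, imaging, nets gives the robot as it stands. The module is installed in compiled form; this text tells all that it offers.
- The arm moves only by the shell command python3 -m inch 'ROWS' [FORCE]. ROWS is JSON, a list of rows, each an object with "linear": the shift along the tool's x, y, z in cm, a list of three; "turn": the turn, a rotation vector about the tool's x, y, z in degrees, a list of three; "claw": the closure, from -1 (fully open) to 1 (shut). In form: [{"linear": [tx, ty, tz], "turn": [rx, ry, rz], "claw": claw}, ...]. A call has 1 to 5 rows; each row shifts and turns the commanded pose from where the row before left it, along the tool's axes as they then stand; what a row does not reach is not made up. A row lasts 1/8 s, in which the tool goes at most 62.5 mm and 10.7 degrees, less where a joint would pass 70% of its speed; a pose out of reach is approached as far as the arm can. A call with a gripper value outside its range is refused whole. The fingers move at their own pace and stop on an object; FORCE is the grip in N (left out, the last holds). Time passes only in rows, so rows that do not move let the fingers close. It gives the time, the measured TCP pose, the force and the opening at its end, in the units of the state.
- ctrl.get_state(): the state, without advancing time (a new reading comes with each control period).
- imaging.snapshot(name): name is "side" or "top" or "wrist"; returns a dict with "img" (420x560x3 uint8, red, green, blue), "range_z" (420x560 float32, mm along the optical axis (not along the pixel's ray), 0 where there is no reading), "fov_y" (degrees; the focal length in pixels is half the picture's height over the tangent of half this angle, whatever the lens; pixels are square), "cx", "cy" (the principal point, pixels), "R" (3x3) and "t" (3): a world point X has camera coordinates R X + t. Camera axes: x right, y down, z forward; pixel columns grow to the right and rows downward; lengths in mm; the calibration is good to about 2 mm. A picture is of the moment at which its call begins.
- ctrl.close_job(): hands the job in, once; it reports no verdict.
Trained networks look in a picture, given as the dict that the camera call returned (one of the last four; its "shot" number tells which), for a name from the list of things; names that differ only in an ending like _2 or _b are one class to them, and where a whole thing is asked for, a point or a joint stands for the part that bears it (a point fixed in the world has none). Each returns a list of dicts, best first, with "conf" (0 to 1); they miss things now and then, are a little off and sometimes report something else, mostly with a low value. They report only what shows in the picture. A call takes as long as a camera call. They do not tell look-alikes from the thing itself.
- nets.cut_out(name, picture): "region" (420x560 bool, what is visible of it) and "position" ([row, column] in pixels, amid what is visible of it).
The state is a dict: "time_s": time; "joints": joint angles; "qd": joint speeds; "joint_efforts": joint torques, N m; "tool_pos": TCP position; "tcp_rot": TCP orientation; "force": force on the tool from outside, world axes, zero at the start; "ft_torque": the same for the moment, N m; "opening": finger opening in mm.
Only numpy, scipy, OpenCV 4.12 (cv2) and the standard library are available. Lean on these libraries where they do the work, as an engineer would, in place of code of your own. Each camera call takes 0.05 s, during which the arm holds its last target.

## Task

Size the headed steel pin standing in the plastic tray: push it down through the gauge plate's largest hole until its head rests on the plate, lift it out, and step down to each next smaller hole in turn until the pin, pressed gently against a hole, will not go in. Then put it back into the last hole that it passed, head resting on the plate, and leave it there. Never press so hard that the sprung plate sinks to its stops, leave the spare pin in its wooden block, and do not disturb the other things on the worktop.

Things in the scene. Friction and masses are not known exactly. Their poses are not given: they have to be found in the camera images.
- pin_1: one of two loose headed steel pins, about 0.25 kg, exactly alike but for the shank: a plain round shank 50 mm long, with a 1 mm bevel at the foot, under a plain round head 30 mm across and 32 mm high (82 mm overall). One pin's shank is 23 mm thick, the other's 19 mm; which pin is which is not known beforehand, and either of them can be the one in the tray. Origin: centre of the foot (lower end); z runs along the shank to the head. It stands upright, head up.
- pin_2: one of two loose headed steel pins, about 0.25 kg, exactly alike but for the shank: a plain round shank 50 mm long, with a 1 mm bevel at the foot, under a plain round head 30 mm across and 32 mm high (82 mm overall). One pin's shank is 23 mm thick, the other's 19 mm; which pin is which is not known beforehand, and either of them can be the one in the tray. Origin: centre of the foot (lower end); z runs along the shank to the head. It stands upright, head up.
- stand: steel stand of the hole gauge, fixed to the worktop, base 100 x 215 mm, two legs 14 mm thick at its +y and -y ends (between them all is open below the holes, clear down to the base 4 mm above the worktop). It carries an aluminium gauge plate 80 mm (x) by 190 mm (y) and 12 mm thick, top face 75 mm above the worktop, with three holes in a row along y, 50 mm apart, largest at +y, smallest at -y. Origin: centre of the base on the worktop, z up.
- plate (a joint): how far the sprung gauge plate has sunk, in m: 0 when free. Pressed, it gives 1 mm for every 2 N after the first 0.5 N, and meets its stops at 0.012 (24 N). A pin lying in it sinks it about 1 mm.
- hole_large (a point): the largest of the three round through holes in the gauge plate, bore 24 mm with a 1 mm bevel at the mouth. Point: on the hole's axis in the plate's top face; z along the axis, up. It moves with the plate.
- hole_middle (a point): the middle-sized of the three round through holes in the gauge plate, bore 20 mm with a 1 mm bevel at the mouth. Point: on the hole's axis in the plate's top face; z along the axis, up. It moves with the plate.
- hole_small (a point): the smallest of the three round through holes in the gauge plate, bore 16 mm with a 1 mm bevel at the mouth. Point: on the hole's axis in the plate's top face; z along the axis, up. It moves with the plate.
- tray: flat grey plastic tray 230 mm (x) by 160 mm (y), rim 22 mm high, fixed, held by a steel spring clip at the worktop's far (+x) edge. On its 6 mm floor, 55 mm towards -x from its middle, is a 50 mm square socket block with its top 42 mm above the worktop; the pin to be sized stands in this block. Origin: centre of the underside.
- tray_socket (a point): floor of the tray's socket, on the axis of its 26 mm bore (36 mm deep), 6 mm above the worktop; z up. The pin to be sized is the one whose foot stands here; its head's underside is 56 mm above the worktop.
- block: fixed wooden block 50 mm square and 42 mm high on a 70 mm square foot, holding the spare pin. Origin: centre of the underside.
- block_socket (a point): floor of the wooden block's socket (26 mm bore, 36 mm deep), 6 mm above the worktop; z up. The spare pin stands here and must stay.
- jar: loose clear jar with steel lid, 76 mm across, 115 mm high; origin centre of its underside. Leave alone.
- tin: loose steel soup tin, 74 mm across, 105 mm high; origin centre of its underside. Leave alone.
- red_bottle: loose red plastic bottle, 68 mm across, 190 mm high; origin centre of its underside. Leave alone.
- blue_bottle: loose blue glass bottle, 64 mm across, 210 mm high; origin centre of its underside. Leave alone.
- hammer: loose hammer lying on the worktop, its handle towards its own -x. Leave alone.
- wrench: loose wrench lying on the worktop, its handle towards its own -x. Leave alone.
Things that resemble listed ones, but are neither listed nor needed, are in the scene too. Several things have the shape of the block; the one meant has the colours described above. What is shaped like the pin_1 but turquoise is not meant.

How it is judged:
By the outcome, as a careful person would: the job done as asked, in the order asked, and still so for the second after the job is handed in, with the robot touching nothing.
It also fails if it takes over 67 s, if anything falls off the work surface, if the arm or the gripper's body presses on something with over 40 N, if the wrist force passes 120 N, or if a joint passes its speed limit or range.

## Working session

There is one attempt and no reset: what is moved stays moved. The work goes in short steps, Python scripts to look and compute and a shell command to move; the robot and the scene stay as the last step left them, time stands still between calls to the robot, and variables do not carry over. Pictures are saved under pics/ and viewed, and the job is handed in when it is done.

```bash
mkdir -p pics; cat > h.py <<'E'
import numpy as np, cv2
from plant import ctrl, imaging, nets
def save(p,n,crop=None,scale=1):
    im=p["img"][:,:,::-1]
    if crop: r0,r1,c0,c1=crop; im=im[r0:r1,c0:c1]
    im=cv2.resize(im,None,fx=scale,fy=scale,interpolation=cv2.INTER_CUBIC)
    cv2.imwrite("pics/"+n+".png",im)
def f(p): return 210/np.tan(np.radians(p["fov_y"])/2)
def pix2w(p,r,c,z=None,depth=None):
    R=np.array(p["R"]);t=np.array(p["t"])
    d=np.array([(c-p["cx"])/f(p),(r-p["cy"])/f(p),1.0])
    C=-R.T@t; dw=R.T@d
    if z is not None: return C+dw*(z-C[2])/dw[2]
    return C+dw*depth
def w2pix(p,X):
    q=np.array(p["R"])@np.array(X,float)+np.array(p["t"])
    return q[1]/q[2]*f(p)+p["cy"], q[0]/q[2]*f(p)+p["cx"]
def cloud(p):
    rr,cc=np.mgrid[0:420,0:560]; D=p["range_z"]
    R=np.array(p["R"]);t=np.array(p["t"])
    P=np.stack([(cc-p["cx"])/f(p)*D,(rr-p["cy"])/f(p)*D,D],-1)
    W=(P-t)@R
    W[D==0]=np.nan
    return W
E
python3 - <<'E'
from h import *
s=ctrl.get_state(); print({k:np.round(v,3) for k,v in s.items()}, ctrl.grip_depth)
for n in ["top","side","wrist"]:
    p=imaging.snapshot(n); save(p,n+"0",scale=1.4)
    print(n,p["fov_y"],p["cx"],p["cy"],(-np.array(p["R"]).T@np.array(p["t"])).round(),np.array(p["R"]).round(2).tolist())
    if n!="wrist":
        for k in ["pin_1","stand","tray","block","plate"]:
            for d in nets.cut_out(k,p)[:5]:
                r,c=d["position"]; print(k,round(d["conf"],2),np.round(d["position"]), d["region"].sum(), pix2w(p,r,c,depth=p["range_z"][int(r),int(c)]).round())
E
```

```text
{'time_s': np.float64(0.0), 'joints': array([ 1.133,  0.322, -0.07 ,  1.452,  0.023,  1.371, -0.057]), 'qd': array([-0.   , -0.001,  0.001, -0.001, -0.   , -0.002,  0.001]), 'joint_efforts': array([-0.0000e+00, -4.9129e+01, -4.0400e-01, -3.1253e+01, -6.4000e-02,
        4.4000e-02,  0.0000e+00]), 'tool_pos': array([ 283.503, -584.292,  221.445]), 'tcp_rot': array([-0.001,  0.975,  0.224, -0.   ]), 'force': array([ 0.145,  0.401, -0.116]), 'ft_torque': array([-0.017,  0.016, -0.03 ]), 'opening': np.float64(87.025)} 18.700000000000003
top 52.10476239191315 272.344590686161 200.2294972743794 [ 358.  -12. 1447.] [[-0.02, -1.0, -0.02], [-0.99, 0.02, -0.11], [0.11, 0.02, -0.99]]
pin_1 0.62 [170. 234.] 103 [612. 132.  92.]
pin_1 0.44 [153. 195.] 99 [672. 260.  82.]
stand 0.85 [201. 326.] 1839 [ 507. -159.   76.]
tray 0.8 [151. 234.] 3299 [693. 141.   7.]
block 0.88 [263. 213.] 491 [315. 214.   6.]
block 0.72 [153. 232.] 3552 [686. 147.   7.]
block 0.54 [221. 208.] 376 [454. 223.  46.]
plate 0.85 [199. 328.] 1498 [ 521. -177.   -3.]
side 50.235511136048245 277.57316593243644 204.51174094816562 [-24. 659. 828.] [[-0.78, -0.62, -0.01], [-0.4, 0.52, -0.76], [0.48, -0.59, -0.65]]
pin_1 0.82 [277. 224.] 244 [459. 248.  87.]
pin_1 0.78 [252. 156.] 329 [665. 271.  48.]
pin_1 0.75 [223. 206.] 218 [612. 151.  85.]
pin_1 0.5 [365. 192.] 1016 [404. 408.  10.]
pin_1 0.37 [155. 386.] 586 [ 455. -491.    0.]
stand 0.85 [191. 308.] 2568 [ 495. -113.   73.]
stand 0.38 [184. 307.] 1428 [ 516. -138.   74.]
tray 0.85 [234. 191.] 4637 [680. 152.   6.]
block 0.95 [300. 228.] 808 [440. 261.  35.]
block 0.55 [325. 288.] 1167 [298. 234.  40.]
plate 0.72 [178. 310.] 1458 [ 529. -168.   68.]
plate 0.24 [121. 335.] 1028 [ 619. -431.   95.]
wrist 63.1536071033233 275.337750245709 213.33182981488568 [ 350. -552.  384.] [[0.44, -0.9, -0.0], [-0.87, -0.42, 0.27], [-0.24, -0.12, -0.96]]
```

View pics/top0.png

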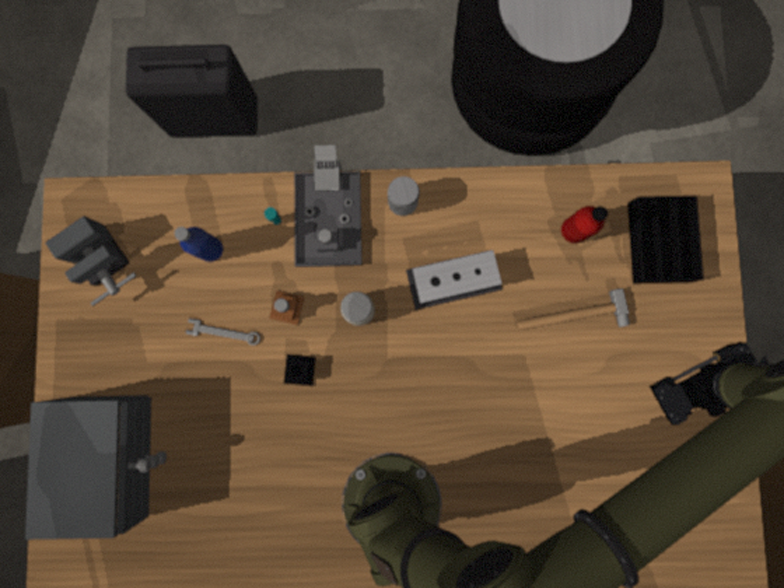

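View pics/side0.png

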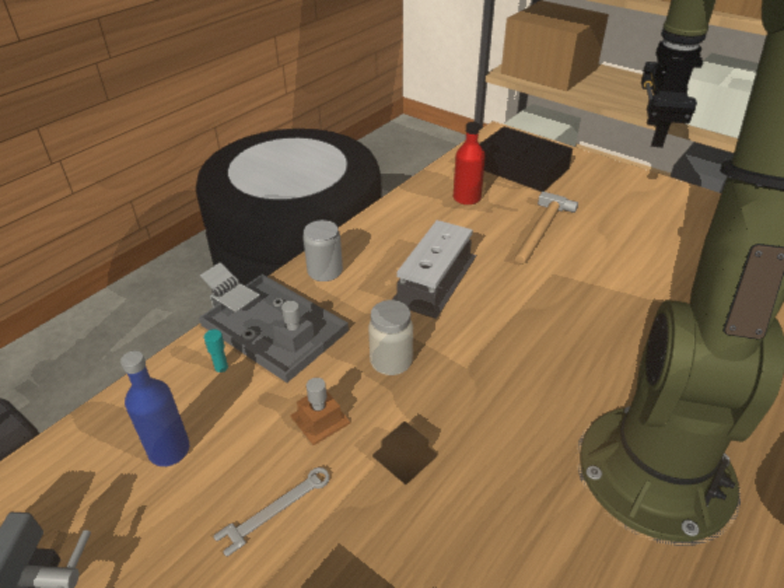

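View pics/wrist0.png

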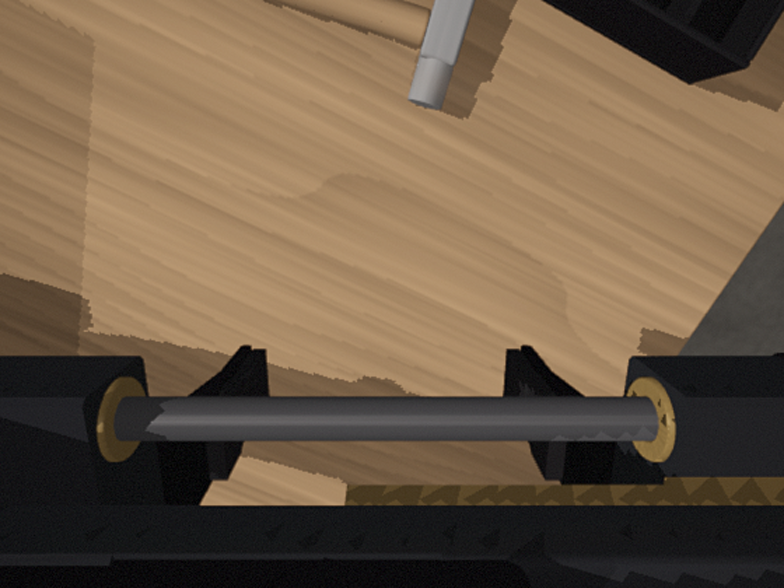

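Candidates (raw top-image pixels, row, column):
- The metal pin in the grey tray, (170,234), fits the description.
- The metal pin in the wooden block, (218,200), is the spare.
- The turquoise one, (153,195), is a look-alike.

I'll confirm this in an enlarged crop and measure.

```bash
python3 - <<'E'
from h import *
p=imaging.snapshot("top"); save(p,"top1",(110,280,180,370),4)
q=imaging.snapshot("side"); save(q,"side1",(150,320,130,340),3.7)
for n,P in (("top",p),("side",q)):
    W=cloud(P)
    for nm,(x,y) in {"tray":(612,140),"block":(455,235)}.items():
        m=(abs(W[...,0]-x)<35)&(abs(W[...,1]-y)<35)&(W[...,2]>80)&(W[...,2]<97)
        w=W[m]; print(n,nm,m.sum(),np.median(w,0).round(1),w.min(0).round(1),w.max(0).round(1))
        m=(W[...,2]>65)&(W[...,2]<85)&(abs(W[...,0]-510)<80)&(abs(W[...,1]+160)<130)
    w=W[m]; w=w[w[:,2]>70]
    print(n,"plate",len(w),np.median(w[:,2]),cv2.minAreaRect(w[:,:2].astype(np.float32)))
E
```

```text
top tray 69 [618.1 139.1  88.7] [603.7 126.   80.6] [632.4 152.2  95. ]
top block 72 [459.9 242.2  88.9] [447.  227.3  81.6] [473.  255.6  95.2]
top plate 1340 75.40888094836536 ((518.8311767578125, -160.83596801757812), (80.2691421508789, 190.23976135253906), 11.820353507995605)
side tray 106 [617.1 143.5  88.1] [604.4 128.1  80. ] [633.1 156.8  92.5]
side block 145 [460.  243.8  87.9] [446.4 227.6  80.1] [475.  256.9  90.8]
side plate 1253 75.57731665936234 ((519.97900390625, -161.00888061523438), (82.79309844970703, 195.61495971679688), 12.259719848632812)
```

View pics/top1.png

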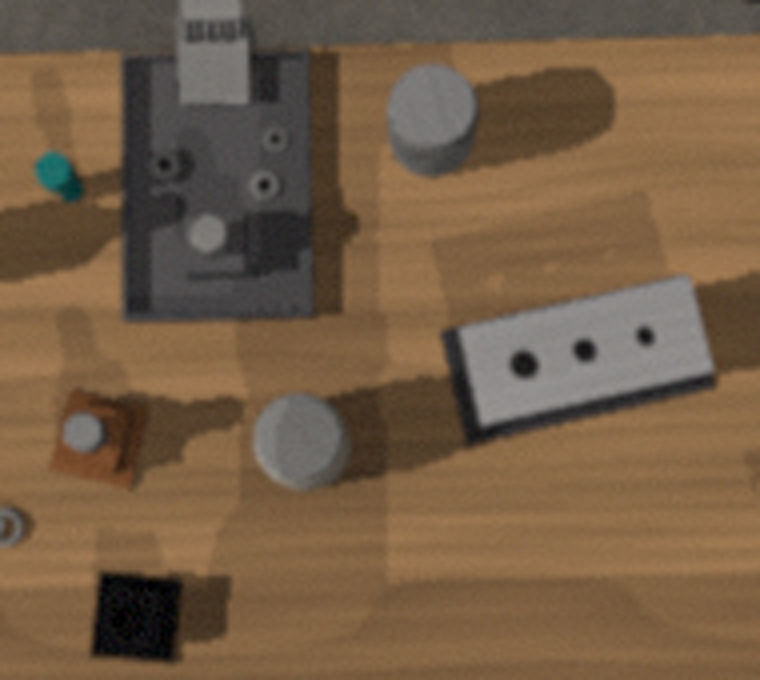

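View pics/side1.png

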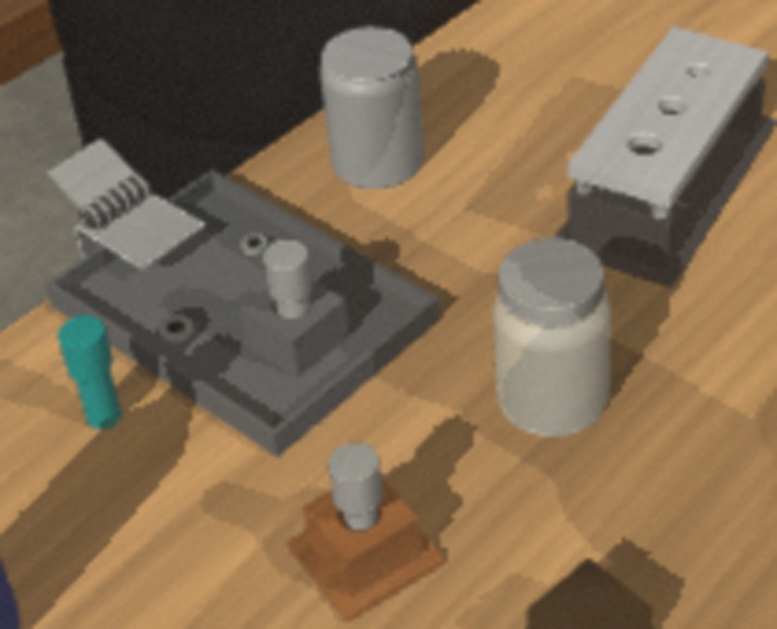

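Confirmed: the target is the pin in the grey tray, at about (617,141); the spare is in the wooden block. The next move is to turn to the plate's yaw (about 12°) and travel above the pin.

```bash
python3 -m inch '[{"linear":[0,0,0],"turn":[0,0,7],"claw":-1},{"linear":[0,0,0],"turn":[0,0,7],"claw":-1},{"linear":[2,-2.7,0],"turn":[0,0,0],"claw":-1},{"linear":[3.5,-4.7,0],"turn":[0,0,0],"claw":-1},{"linear":[3.5,-4.7,0],"turn":[0,0,0],"claw":-1}]' 30
python3 -m inch '[{"linear":[3.5,-4.7,0],"turn":[0,0,0],"claw":-1},{"linear":[3.5,-4.7,0],"turn":[0,0,0],"claw":-1},{"linear":[3.5,-4.7,0],"turn":[0,0,0],"claw":-1},{"linear":[3.5,-4.7,0],"turn":[0,0,0],"claw":-1},{"linear":[3.5,-4.7,0],"turn":[0,0,0],"claw":-1}]'
python3 -m inch '[{"linear":[3.5,-4.7,0],"turn":[0,0,0],"claw":-1},{"linear":[3.5,-4.7,0],"turn":[0,0,0],"claw":-1},{"linear":[3.5,-4.7,0],"turn":[0,0,0],"claw":-1},{"linear":[3.5,-4.7,0],"turn":[0,0,0],"claw":-1},{"linear":[0,0,0],"turn":[0,0,0],"claw":-1}]'
```

```text
time_s: 1.38
tool_pos: [347.5, -446.5, 222.6]
tcp_rot: [0.0, 0.995, 0.103, 0.0]
force: [0.9, 0.5, 0.6]
opening: 87.2
time_s: 2.0
tool_pos: [470.4, -180.1, 223.0]
tcp_rot: [0.0, 0.995, 0.103, 0.0]
force: [0.2, -0.6, 0.7]
opening: 86.9
time_s: 2.62
tool_pos: [568.6, 37.6, 222.7]
tcp_rot: [-0.002, 0.994, 0.108, 0.001]
force: [-0.5, -1.1, 0.9]
opening: 86.9
```

```bash
python3 -m inch '[{"linear":[3.5,-4.6,0],"turn":[0,0,0],"claw":-1},{"linear":[3.4,-4.6,0],"turn":[0,0,0],"claw":-1},{"linear":[0,0,0],"turn":[0,0,0],"claw":-1},{"linear":[0,0,0],"turn":[0,0,0],"claw":-1}]'
python3 - <<'E'
from h import *
p=imaging.snapshot("wrist"); save(p,"w1",scale=1.4)
s=ctrl.get_state(); print(s["tool_pos"],s["tcp_rot"])
W=cloud(p)
m=(abs(W[...,0]-617)<35)&(abs(W[...,1]-141)<35)&(W[...,2]>80)&(W[...,2]<97)
w=W[m]; print(m.sum(),np.median(w,0),w.min(0),w.max(0))
for d in nets.cut_out("pin_1",p)[:3]: print(d["conf"],d["position"],d["region"].sum())
E
```

```text
time_s: 3.12
tool_pos: [616.5, 133.8, 222.1]
tcp_rot: [0.001, 0.995, 0.103, -0.0]
force: [0.0, -1.4, 0.7]
opening: 87.2
[616.61916265 132.88706295 222.32210191] [ 8.67766533e-04  9.94743011e-01  1.02398831e-01 -2.60153799e-04]
864 [619.90684542 140.19249281  87.23447773] [604.5264653  125.72823873  80.12737853] [634.07968096 154.63484699  89.53382507]
0.96 [103.1, 147.0] 1625
0.6 [193.8, 271.9] 997
```

View pics/w1.png

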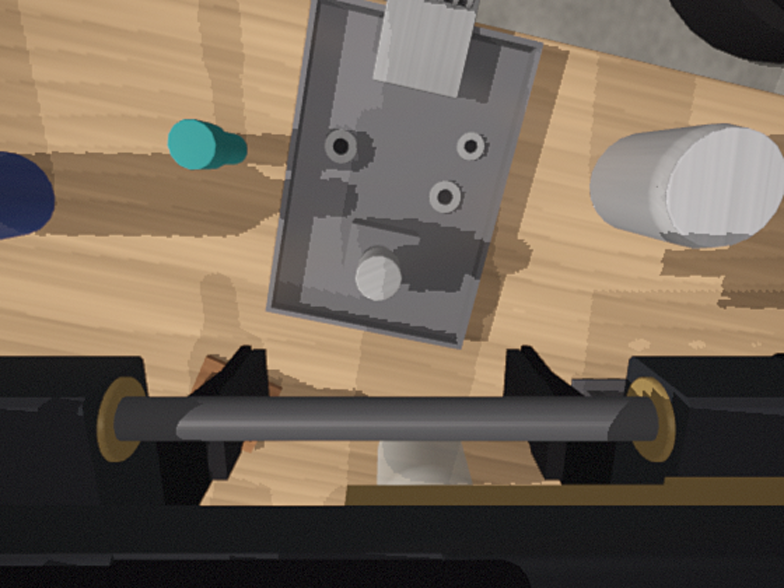

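Wrist view: the pin's head is at about raw (198,270) inside the tray, just ahead of the fingers. I'll centre over it and descend most of the way.

```bash
python3 -m inch '[{"linear":[0.39,-0.61,2],"turn":[0,0,0],"claw":-1},{"linear":[0,0,4],"turn":[0,0,0],"claw":-1},{"linear":[0,0,3.5],"turn":[0,0,0],"claw":-1},{"linear":[0,0,2],"turn":[0,0,0],"claw":-1},{"linear":[0,0,0],"turn":[0,0,0],"claw":-1}]'
python3 - <<'E'
from h import *
p=imaging.snapshot("wrist"); save(p,"w2",scale=1.4)
s=ctrl.get_state(); print(s["tool_pos"],s["tcp_rot"])
W=cloud(p)
m=(abs(W[...,0]-617)<35)&(abs(W[...,1]-141)<35)&(W[...,2]>80)&(W[...,2]<97)
w=W[m]; print(m.sum(),np.median(w,0),w.min(0),w.max(0))
E
```

```text
time_s: 3.85
tool_pos: [617.9, 141.3, 105.5]
tcp_rot: [0.0, 0.995, 0.103, -0.002]
force: [0.8, -0.2, 1.3]
opening: 87.1
[619.10617889 141.78300457 107.35232051] [ 2.90726685e-06  9.94640182e-01  1.03396574e-01 -2.37988702e-04]
2115 [620.75999974 140.50721111  87.21318086] [604.48599612 125.47330182  80.0123987 ] [634.18934476 154.66671548  89.47956647]
```

View pics/w2.png

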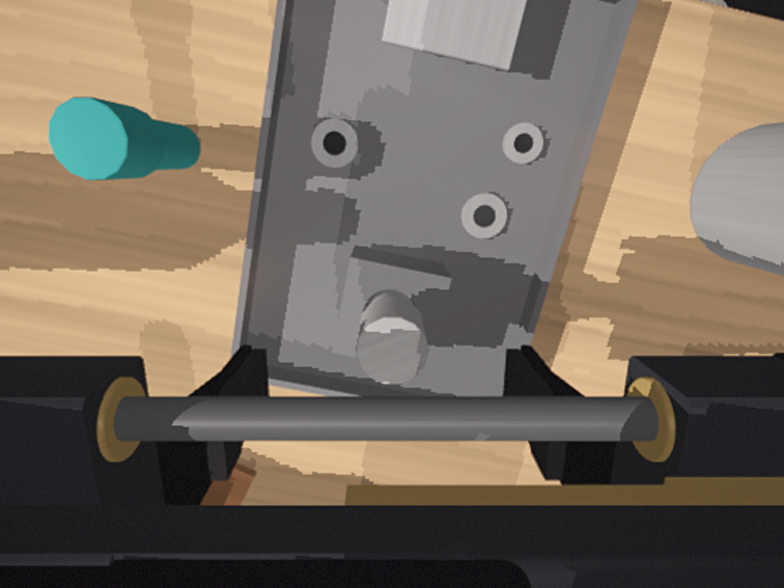

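The head at raw (250,279) lies midway between the finger tips. I'll descend and grip.

```bash
python3 -m inch '[{"linear":[0,0,3],"turn":[0,0,0],"claw":-1},{"linear":[0,0,1.6],"turn":[0,0,0],"claw":-1},{"linear":[0,0,0],"turn":[0,0,0],"claw":-1},{"linear":[0,0,0],"turn":[0,0,0],"claw":0.3},{"linear":[0,0,0],"turn":[0,0,0],"claw":1}]' 30
python3 -m inch '[{"linear":[0,0,0],"turn":[0,0,0],"claw":1},{"linear":[0,0,0],"turn":[0,0,0],"claw":1},{"linear":[0,0,0],"turn":[0,0,0],"claw":1}]' 30
python3 - <<'E'
from h import *
p=imaging.snapshot("wrist"); save(p,"w3",scale=1.4)
p=imaging.snapshot("side"); save(p,"s3",(150,320,130,340),3.7)
print(ctrl.get_state())
E
```

```text
time_s: 4.53
tool_pos: [620.0, 142.2, 62.8]
tcp_rot: [-0.0, 0.995, 0.104, 0.001]
force: [0.2, 0.3, -0.9]
opening: 74.4
time_s: 4.9
tool_pos: [619.2, 142.0, 61.6]
tcp_rot: [0.0, 0.995, 0.104, 0.0]
force: [-0.2, -1.0, 0.4]
opening: 44.5
{'time_s': 5.0, 'joints': array([ 0.19259291,  0.47784529, -0.58529135,  1.64971736,  0.28893455,
        1.10168692, -1.83628597]), 'qd': array([ 0.00200388, -0.00028761,  0.00072902,  0.00121594,  0.00111598,
        0.00021665,  0.00012009]), 'joint_efforts': array([ 9.17318102e-04, -4.90168333e+01, -7.73685068e+00, -2.74172294e+01,
       -1.59859275e-03, -8.19110870e-02, -2.99956593e-08]), 'tool_pos': array([619.14803087, 141.93960384,  61.53127575]), 'tcp_rot': array([ 5.48817417e-05,  9.94625453e-01,  1.03538426e-01, -6.14014945e-06]), 'force': array([ 0.03053949, -0.68057306, -0.11715697]), 'ft_torque': array([ 0.04852261, -0.00156171, -0.03857513]), 'opening': 36.94610139698337}
```

View pics/w3.png

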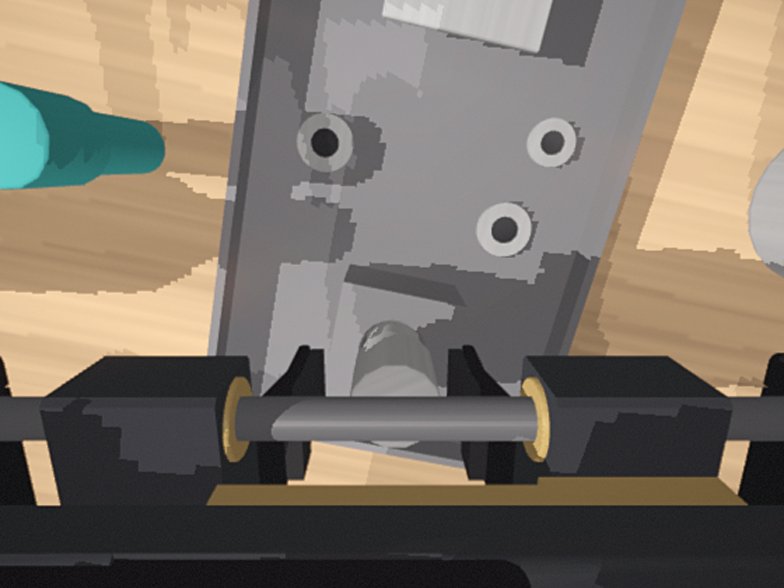

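View pics/s3.png

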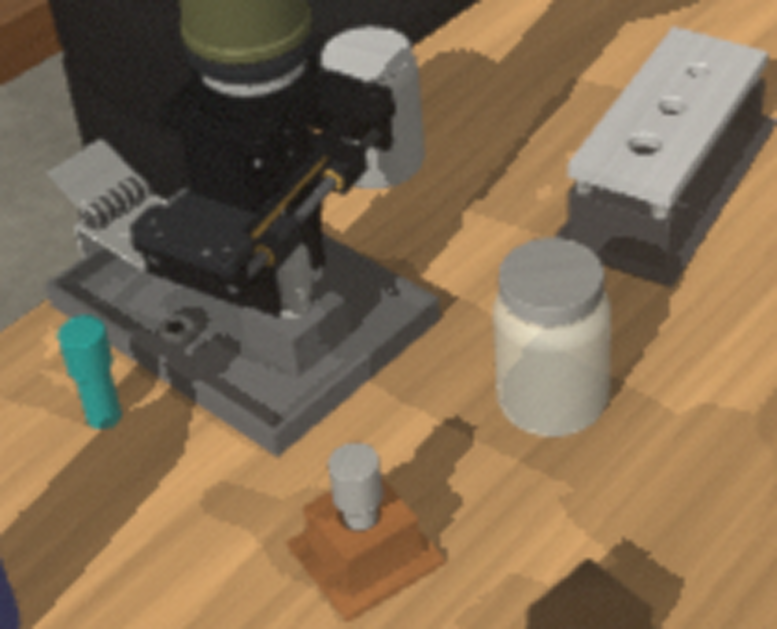

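Head between the fingers (raw (282,282)); keep closing, then lift.

```bash
python3 -m inch '[{"linear":[0,0,0],"turn":[0,0,0],"claw":1},{"linear":[0,0,0],"turn":[0,0,0],"claw":1},{"linear":[0,0,0],"turn":[0,0,0],"claw":1}]' 40
python3 -m inch '[{"linear":[0,0,-1],"turn":[0,0,0],"claw":1},{"linear":[0,0,-2.5],"turn":[0,0,0],"claw":1},{"linear":[0,0,-4],"turn":[0,0,0],"claw":1},{"linear":[0,0,-4],"turn":[0,0,0],"claw":1},{"linear":[0,0,-2.5],"turn":[0,0,0],"claw":1}]' 40
python3 -m inch '[{"linear":[0,0,0],"turn":[0,0,0],"claw":1},{"linear":[0,0,0],"turn":[0,0,0],"claw":1}]' 40
python3 - <<'E'
from h import *
p=imaging.snapshot("wrist"); save(p,"w4",scale=1.4)
p=imaging.snapshot("side"); save(p,"s4",(50,250,100,340),3.3)
print(ctrl.get_state())
E
```

```text
time_s: 5.38
tool_pos: [619.2, 141.8, 61.5]
tcp_rot: [0.0, 0.995, 0.104, -0.0]
force: [-0.2, -0.3, 0.4]
opening: 29.1
time_s: 6.0
tool_pos: [619.5, 142.6, 204.2]
tcp_rot: [-0.0, 0.995, 0.104, 0.001]
force: [0.0, -0.6, -3.0]
opening: 29.2
time_s: 6.25
tool_pos: [618.3, 141.7, 200.1]
tcp_rot: [0.0, 0.995, 0.104, -0.001]
force: [-0.1, 0.0, -3.3]
opening: 29.2
{'time_s': 6.35, 'joints': array([ 0.21916175,  0.36330585, -0.62026437,  1.50466071,  0.21298264,
        1.34523879, -1.78181999]), 'qd': array([-0.00119696,  0.0023023 ,  0.00124588, -0.00415729, -0.00119617,
        0.00040089, -0.00211043]), 'joint_efforts': array([-6.88113947e-02, -4.77357066e+01, -6.71437070e+00, -3.20761943e+01,
       -1.51169160e-02, -8.03670497e-02, -2.01199960e-04]), 'tool_pos': array([618.12480095, 141.5847875 , 199.53752437]), 'tcp_rot': array([ 1.60658272e-04,  9.94619886e-01,  1.03578979e-01, -1.62869541e-03]), 'force': array([-0.15015946,  0.83238157, -2.56181486]), 'ft_torque': array([ 0.00167918,  0.02480807, -0.00057843]), 'opening': 29.279975721737486}
```

View pics/w4.png

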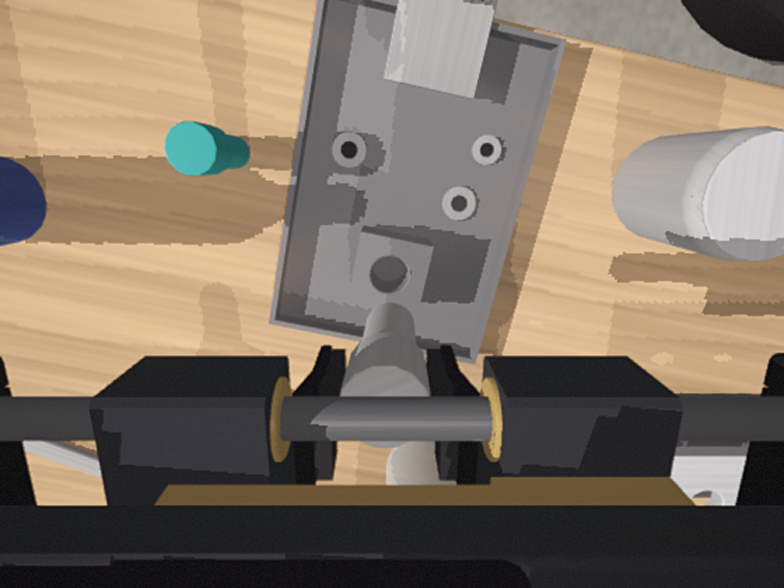

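View pics/s4.png

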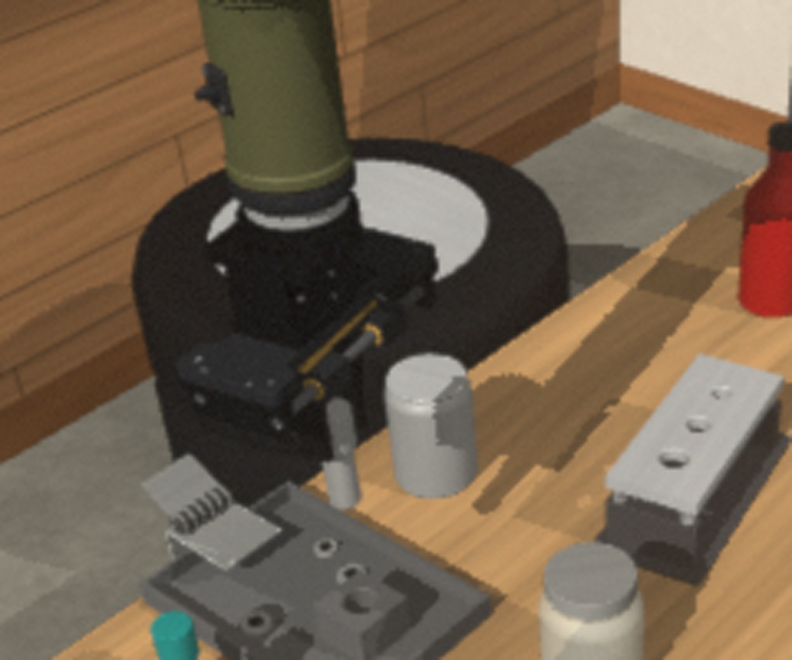

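Gripped and clear; the socket at raw (195,278) is empty. Next, fit the pin's pose in the tool frame and the hole centres.

```bash
cat >> h.py <<'E'
from scipy.spatial.transform import Rotation as Ro
from scipy.optimize import least_squares
def tool():
    s=ctrl.get_state(); q=s["tcp_rot"]; return np.array(s["tool_pos"]),Ro.from_quat([q[1],q[2],q[3],q[0]]).as_matrix()
def pinfit(p):
    # camera->tool: wrist camera is rigid on tool; use nominal pose (R,t) with the measured tool pose
    T,M=tool(); W=cloud(p); L=(W-T)@M
    m=(abs(L[...,0]-3)<22)&(abs(L[...,1])<14)&(L[...,2]>8)&(L[...,2]<52)
    w=L[m]
    def res(a):
        x0,y0,ax,ay,r=a
        d=np.hypot(w[:,0]-x0-ax*(w[:,2]-30),w[:,1]-y0-ay*(w[:,2]-30))
        return d-r
    o=least_squares(res,[0,0,0,0,10.5],loss="soft_l1")
    a=o.x; 
    return dict(n=len(w),foot=(a[0]+a[2]*25,a[1]+a[3]*25),tilt_deg=np.degrees(a[2:4]),dia=2*a[4],rms=np.sqrt(np.mean(o.fun**2)))
E
python3 - <<'E'
from h import *
p=imaging.snapshot("wrist")
print(pinfit(p))
T,M=tool(); print(T, M@[1,0,0]); print("cam in tool",((-np.array(p["R"]).T@p["t"])-T)@M)
W=cloud(p);L=(W-T)@M
m=(abs(L[...,0])<30)&(abs(L[...,1])<20)&(L[...,2]>-40)&(L[...,2]<70)
for z in range(-20,66,5):
    k=m&(abs(L[...,2]-z)<2.5); w=L[k]
    if len(w): print(z,len(w),w.min(0)[:2].round(1),w.max(0)[:2].round(1))
# holes from top and side
for n in ["top","side"]:
    P=imaging.snapshot(n); W=cloud(P)
    g=P["img"].mean(2)
    m=((W[...,2]>70)&(W[...,2]<82)&(abs(W[...,0]-519)<80)&(abs(W[...,1]+161)<130)).astype(np.uint8)
    cs,_=cv2.findContours(m,cv2.RETR_EXTERNAL,cv2.CHAIN_APPROX_NONE)
    c=max(cs,key=cv2.contourArea); hull=np.zeros_like(m); cv2.fillConvexPoly(hull,cv2.convexHull(c),1)
    hull=cv2.erode(hull,np.ones((7,7)))
    med=np.median(g[hull>0]); dark=((g<0.6*med)&(hull>0)).astype(np.uint8)
    k,lab,st,cen=cv2.connectedComponentsWithStats(dark)
    for i in range(1,k):
        if st[i,4]>8:
            print(n,st[i,4],cen[i].round(1),pix2w(P,cen[i][1],cen[i][0],z=75).round(1))
E
```

```text
{'n': 631, 'foot': (np.float64(-0.6201131724668459), np.float64(0.9952018996412892)), 'tilt_deg': array([-0.08333281,  1.69191532]), 'dia': np.float64(22.937793392695944), 'rms': np.float64(0.16829536650372157)}
[618.2513596  141.62497727 199.68580318] [ 0.97854252  0.2060228  -0.00302376]
cam in tool [  73.20971631   -0.86738329 -161.23743423]
-20 409 [  0.5 -19.7] [14.7 19.9]
-15 369 [ -0. -20.] [14.6 19.9]
-10 331 [  1. -20.] [14.8 19.9]
-5 315 [  2. -20.] [14.5 19.9]
0 244 [  1.4 -20. ] [14.7 20. ]
5 68 [  5.8 -14.1] [14.4 12.7]
15 37 [ 7.4 -5.6] [11.2  8.2]
20 106 [ 3.8 -9.8] [11.5 10.7]
25 91 [  3.2 -10. ] [11.2 11. ]
30 90 [  2.6 -10.8] [11.1 11.2]
35 86 [  2.2 -10.5] [11.1 11.6]
40 81 [ 1.1 -9.4] [11.1 11.9]
45 79 [  0.9 -10.1] [11.2 12. ]
50 68 [  2.  -10.4] [11.2 11.8]
55 34 [ 3.1 -9.9] [11.  11.3]
top 14 [340.7 193.5] [ 529.7 -208.1   75. ]
top 23 [325.8 196.9] [ 519.8 -159.9   75. ]
top 33 [310.6 200.6] [ 509.1 -110.8   75. ]
side 10 [303.5 190.4] [ 505.7 -106.2   75. ]
```

The pin's shank measures about 23 mm (fit). Large hole is at about (509,-111), plate yaw 11.95°, matching my tool yaw. I'll stop 40 mm short of the large hole on its -x side, so the wrist camera sees foot and hole together.

```bash
python3 -m inch '[{"linear":[-2,2.25,0],"turn":[0,0,0],"claw":1},{"linear":[-4.5,5,0],"turn":[0,0,0],"claw":1},{"linear":[-4.5,5,0],"turn":[0,0,0],"claw":1},{"linear":[-4.5,5,0],"turn":[0,0,0],"claw":1},{"linear":[-4.4,5.2,0],"turn":[0,0,0],"claw":1}]' 40
python3 -m inch '[{"linear":[0,0,2],"turn":[0,0,0],"claw":1},{"linear":[0,0,3],"turn":[0,0,0],"claw":1},{"linear":[0,0,1],"turn":[0,0,0],"claw":1},{"linear":[0,0,0],"turn":[0,0,0],"claw":1},{"linear":[0,0,0],"turn":[0,0,0],"claw":1}]' 40
python3 - <<'E'
from h import *
p=imaging.snapshot("wrist"); save(p,"w5",scale=1.4)
np.savez("w5.npz",**p)
T,M=tool(); print(T); print(pinfit(p))
p=imaging.snapshot("side"); save(p,"s5",(80,250,220,440),3.3)
E
```

```text
time_s: 7.12
tool_pos: [479.2, -103.0, 201.4]
tcp_rot: [0.0, 0.995, 0.104, 0.0]
force: [0.3, -1.0, -1.6]
opening: 29.4
time_s: 7.75
tool_pos: [481.4, -101.3, 142.6]
tcp_rot: [0.0, 0.995, 0.104, 0.001]
force: [0.2, 0.8, -2.1]
opening: 29.0
[ 481.45219391 -101.33827826  142.66871342]
{'n': 633, 'foot': (np.float64(-0.5264516315260888), np.float64(0.8583878703231747)), 'tilt_deg': array([-0.22159279,  1.67771869]), 'dia': np.float64(22.900693212871506), 'rms': np.float64(0.16579066219740887)}
```

View pics/w5.png

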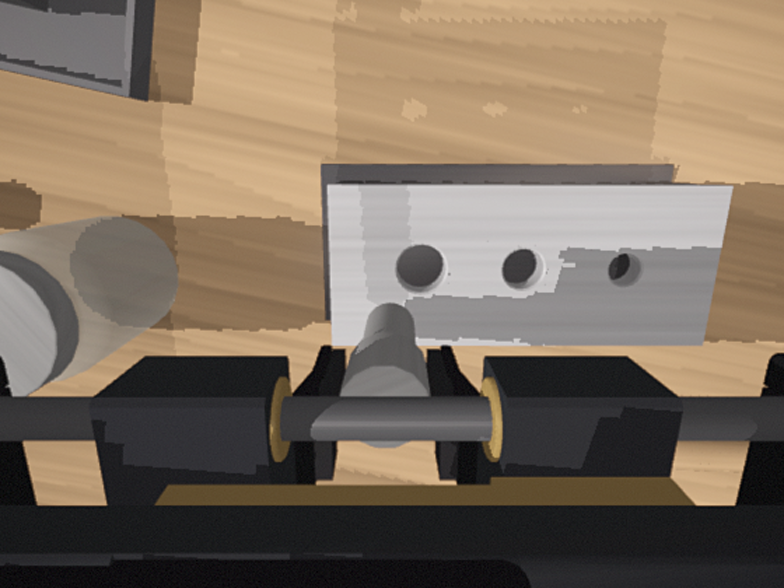

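View pics/s5.png

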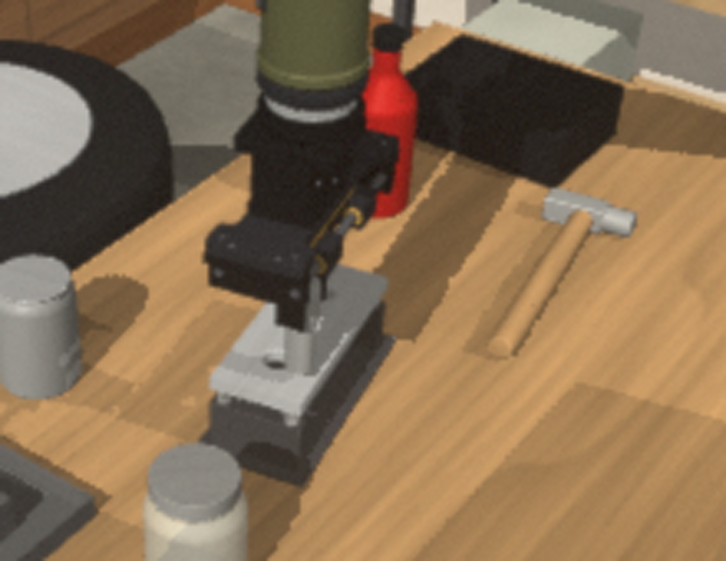

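Wrist view: the plate's large hole is at raw (192,300), middle (192,373), small (192,447). The foot is just in front, at (218,279). Computing positions in the tool frame.

```bash
cat >> h.py <<'E'
def holes(p,zp=75.0):
    """ellipse fits of dark holes on plate in the wrist image -> tool frame"""
    T,M=tool(); W=cloud(p)
    m=((abs(W[...,2]-zp)<5)&(abs(W[...,0]-519)<75)&(abs(W[...,1]+161)<125)).astype(np.uint8)
    L=(W-T)@M
    k,lab,st,cen=cv2.connectedComponentsWithStats(((m==0)).astype(np.uint8))
    out=[]
    for i in range(1,k):
        if 60<st[i,4]<2500 and st[i,2]<70 and st[i,3]<70:
            r0,c0=st[i,1]-3,st[i,0]-3
            cs,_=cv2.findContours((lab==i).astype(np.uint8),cv2.RETR_EXTERNAL,cv2.CHAIN_APPROX_NONE)
            q=np.array([pix2w(p,y,x,z=zp) for x,y in cs[0][:,0]])
            (cx,cy),rad=cv2.minEnclosingCircle(q[:,:2].astype(np.float32))
            l=(np.array([cx,cy,zp])-T)@M
            out.append((st[i,4],cen[i].round(1).tolist(),np.round([cx,cy,rad],1).tolist(),l.round(1).tolist()))
    pl=W[m>0]; 
    A=np.c_[pl[:,:2]-pl[:,:2].mean(0),np.ones(len(pl))]; co=np.linalg.lstsq(A,pl[:,2],rcond=None)[0]
    return out,("plate z",np.median(pl[:,2]),"slopes",co[:2]), cv2.minAreaRect(L[m>0][:,:2].astype(np.float32))
E
python3 - <<'E'
from h import *
d=np.load("w5.npz"); p={k:d[k] for k in d.files}; 
for k in ("fov_y","cx","cy"): p[k]=float(p[k])
for o in holes(p): print(o)
T,M=tool(); print(T)
save(p,"w5c",(170,330,210,400),4)
E
```

```text
[(np.int32(880), [300.5, 190.7], [509.1, -112.1, 11.9], [24.8, 16.2, 67.7]), (np.int32(589), [372.5, 191.0], [519.4, -160.0, 9.7], [25.0, 65.2, 67.7]), (np.int32(351), [444.6, 191.4], [529.4, -208.3, 7.7], [24.8, 114.5, 67.7])]
('plate z', np.float64(74.23672179472374), 'slopes', array([-0.00134088,  0.00077225]))
((24.10857391357422, 66.6539077758789), (80.37052917480469, 191.10934448242188), 0.20075300335884094)
[ 481.36923417 -101.36546396  142.59529892]
```

View pics/w5c.png

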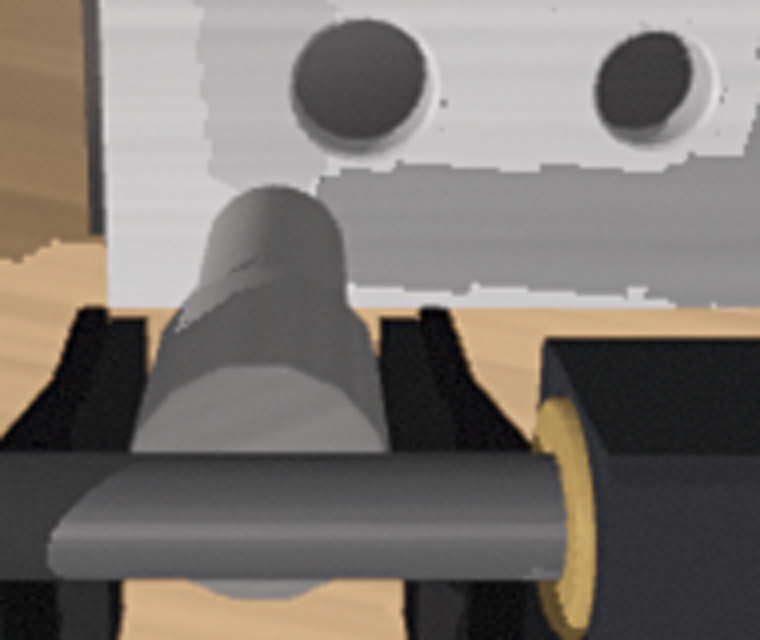

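Relative move from foot to large hole: (25.3, 15.3) mm in tool axes. I'll shift, then go down towards the mouth.

```bash
python3 -m inch '[{"linear":[2.53,1.53,0],"turn":[0,0,0],"claw":1},{"linear":[0,0,0.5],"turn":[0,0,0],"claw":1},{"linear":[0,0,0.3],"turn":[0,0,0],"claw":1},{"linear":[0,0,0],"turn":[0,0,0],"claw":1},{"linear":[0,0,0],"turn":[0,0,0],"claw":1}]' 40
python3 - <<'E'
from h import *
p=imaging.snapshot("wrist"); save(p,"w6",(130,330,180,400),3.6)
T,M=tool(); print(T); print(pinfit(p))
E
```

```text
time_s: 8.48
tool_pos: [508.2, -111.0, 133.7]
tcp_rot: [0.0, 0.995, 0.104, -0.0]
force: [0.5, 0.5, -2.0]
opening: 29.1
[ 508.28358559 -111.11000926  133.78962662]
{'n': 634, 'foot': (np.float64(-0.5824422653036557), np.float64(0.8310226810216572)), 'tilt_deg': array([-0.13739557,  1.68715215]), 'dia': np.float64(22.875343049127764), 'rms': np.float64(0.16015049652259053)}
```

View pics/w6.png

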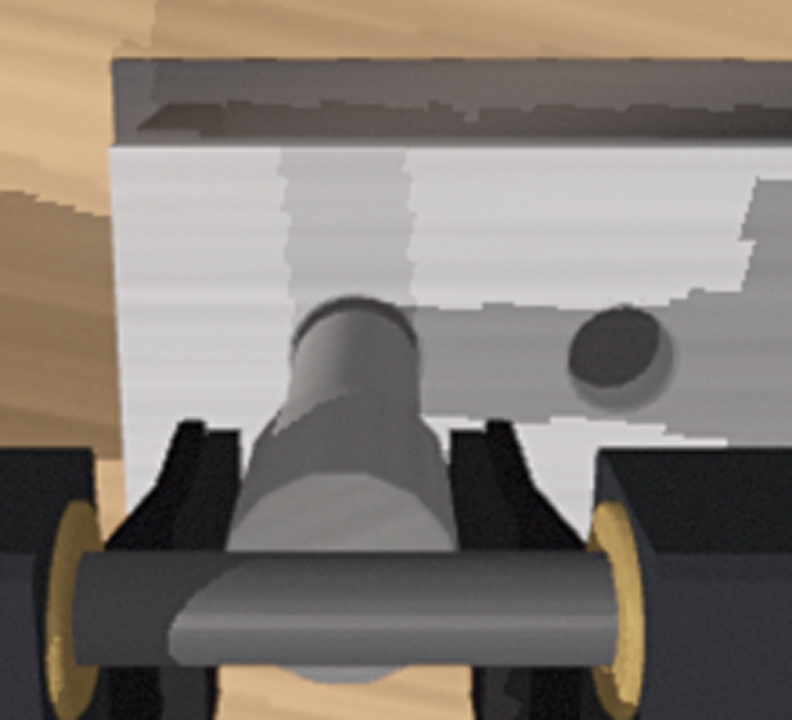

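The foot sits centred over the large hole's mouth (crop (355,320)). Descending gently.

```bash
python3 -m inch '[{"linear":[0,0,0.4],"turn":[0,0,0],"claw":1},{"linear":[0,0,0.3],"turn":[0,0,0],"claw":1},{"linear":[0,0,0],"turn":[0,0,0],"claw":1},{"linear":[0,0,0],"turn":[0,0,0],"claw":1}]' 40
```

```text
time_s: 9.02
tool_pos: [508.4, -111.2, 126.5]
tcp_rot: [-0.0, 0.995, 0.104, -0.0]
force: [-0.3, -0.8, -2.2]
opening: 29.0
```

```bash
python3 -m inch '[{"linear":[0,0,0.3],"turn":[0,0,0],"claw":1},{"linear":[0,0,0],"turn":[0,0,0],"claw":1},{"linear":[0,0,0],"turn":[0,0,0],"claw":1}]' 40
```

```text
time_s: 9.4
tool_pos: [508.4, -111.1, 123.5]
tcp_rot: [0.0, 0.995, 0.104, -0.0]
force: [1.0, 0.0, -2.7]
opening: 28.9
```

It has gone in with no axial force. Continue, then seat gently.

```bash
python3 -m inch '[{"linear":[0,0,0.6],"turn":[0,0,0],"claw":1},{"linear":[0,0,0.6],"turn":[0,0,0],"claw":1},{"linear":[0,0,0.6],"turn":[0,0,0],"claw":1},{"linear":[0,0,0],"turn":[0,0,0],"claw":1},{"linear":[0,0,0],"turn":[0,0,0],"claw":1}]' 40
```

```text
time_s: 10.02
tool_pos: [508.4, -111.2, 105.5]
tcp_rot: [0.0, 0.995, 0.104, -0.0]
force: [0.3, 0.1, -3.1]
opening: 29.1
```

```bash
python3 -m inch '[{"linear":[0,0,0.7],"turn":[0,0,0],"claw":1},{"linear":[0,0,0.7],"turn":[0,0,0],"claw":1},{"linear":[0,0,0.5],"turn":[0,0,0],"claw":1},{"linear":[0,0,0],"turn":[0,0,0],"claw":1},{"linear":[0,0,0],"turn":[0,0,0],"claw":1}]' 40
```

```text
time_s: 10.65
tool_pos: [508.5, -111.6, 86.4]
tcp_rot: [0.0, 0.995, 0.103, 0.0]
force: [1.8, -3.2, -4.4]
opening: 29.3
```

```bash
python3 -m inch '[{"linear":[0,0,0.4],"turn":[0,0,0],"claw":1},{"linear":[0,0,0],"turn":[0,0,0],"claw":1},{"linear":[0,0,0],"turn":[0,0,0],"claw":1}]' 40
```

```text
time_s: 11.02
tool_pos: [508.8, -111.6, 82.9]
tcp_rot: [0.0, 0.995, 0.103, 0.0]
force: [1.5, -3.5, -1.3]
opening: 29.3
```

```bash
python3 -m inch '[{"linear":[0,0,0.2],"turn":[0,0,0],"claw":1},{"linear":[0,0,0],"turn":[0,0,0],"claw":1},{"linear":[0,0,0],"turn":[0,0,0],"claw":1}]' 40
```

```text
time_s: 11.4
tool_pos: [508.8, -111.6, 80.8]
tcp_rot: [0.0, 0.995, 0.103, 0.0]
force: [1.9, -4.9, -0.4]
opening: 29.4
```

```bash
python3 -m inch '[{"linear":[0,0,0.3],"turn":[0,0,0],"claw":1},{"linear":[0,0,0],"turn":[0,0,0],"claw":1},{"linear":[0,0,0],"turn":[0,0,0],"claw":1}]' 40
python3 - <<'E'
from h import *
p=imaging.snapshot("wrist"); save(p,"w7",(130,330,180,400),3.6)
W=cloud(p); m=(abs(W[...,2]-75)<8)&(abs(W[...,0]-525)<20)&(abs(W[...,1]+190)<20); print("plate z",np.median(W[m][:,2]))
p=imaging.snapshot("side"); save(p,"s7",(80,250,220,440),3.3)
W=cloud(p); m=(abs(W[...,2]-75)<8)&(abs(W[...,0]-525)<20)&(abs(W[...,1]+190)<20); print("plate z side",np.median(W[m][:,2]))
print(tool()[0],ctrl.get_state()["force"])
E
```

```text
time_s: 11.78
tool_pos: [508.9, -111.7, 78.0]
tcp_rot: [0.0, 0.995, 0.103, 0.0]
force: [2.1, -4.6, 3.0]
opening: 28.9
plate z 71.76385571967882
plate z side 73.03610053398529
[ 508.87148114 -111.65983233   78.07047677] [ 1.7308383  -4.44561763  2.44240511]
```

View pics/w7.png

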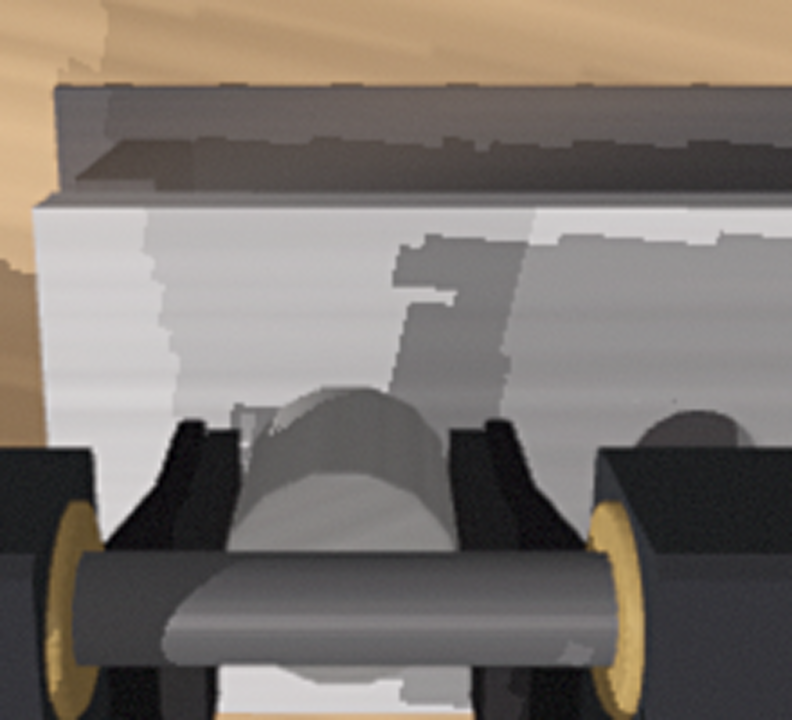

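View pics/s7.png

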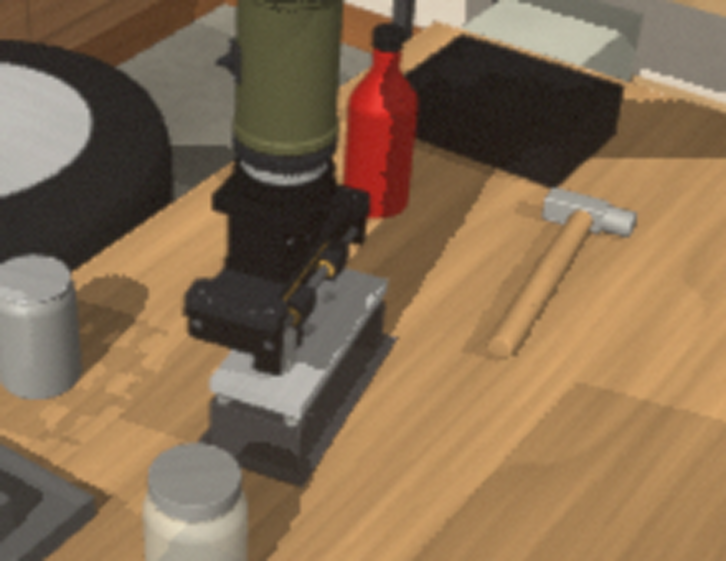

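The plate shows a sink of about 2.5 mm (load about 5.5 N) with the head down on it; seated, far from the stops. Lift out and step to the middle hole, stopping with the foot well above.

```bash
python3 -m inch '[{"linear":[0,0,-1],"turn":[0,0,0],"claw":1},{"linear":[0,0,-2],"turn":[0,0,0],"claw":1},{"linear":[0,0,-2],"turn":[0,0,0],"claw":1},{"linear":[0,0,-1.2],"turn":[0,0,0],"claw":1},{"linear":[0,0,-0.2],"turn":[0,0,0],"claw":1}]' 40
python3 -m inch '[{"linear":[-1.25,2.5,0],"turn":[0,0,0],"claw":1},{"linear":[-1.25,2.5,0],"turn":[0,0,0],"claw":1},{"linear":[0,0,0],"turn":[0,0,0],"claw":1},{"linear":[0,0,0],"turn":[0,0,0],"claw":1}]' 40
python3 - <<'E'
from h import *
p=imaging.snapshot("wrist"); save(p,"w8",(130,330,180,400),3.6)
print(tool()[0],ctrl.get_state()["force"]); print(pinfit(p))
for o in holes(p): print(o)
E
```

```text
time_s: 12.5
tool_pos: [508.0, -109.8, 141.4]
tcp_rot: [-0.001, 0.995, 0.104, -0.0]
force: [0.7, -0.2, -4.1]
opening: 28.9
time_s: 13.0
tool_pos: [493.9, -163.8, 140.7]
tcp_rot: [-0.001, 0.995, 0.104, -0.001]
force: [0.0, -0.2, -2.4]
opening: 29.6
[ 494.18423106 -163.54096196  140.95718224] [ 0.50362275  0.16384782 -2.277314  ]
{'n': 633, 'foot': (np.float64(-0.8768083989614451), np.float64(1.016926789760265)), 'tilt_deg': array([-0.14744977,  1.64392895]), 'dia': np.float64(22.97907529742197), 'rms': np.float64(0.1605865062608554)}
[(np.int32(886), [208.6, 190.1], [509.4, -113.3, 12.1], [25.4, -45.9, 66.0]), (np.int32(622), [281.1, 190.2], [519.6, -161.1, 9.7], [25.4, 2.9, 65.9]), (np.int32(386), [353.8, 190.7], [529.6, -209.2, 7.7], [25.2, 52.2, 65.9])]
('plate z', np.float64(74.30194761365784), 'slopes', array([-0.00095073,  0.00078655]))
((24.559471130371094, 2.9738540649414062), (80.2723159790039, 191.18417358398438), 0.04330123960971832)
```

View pics/w8.png

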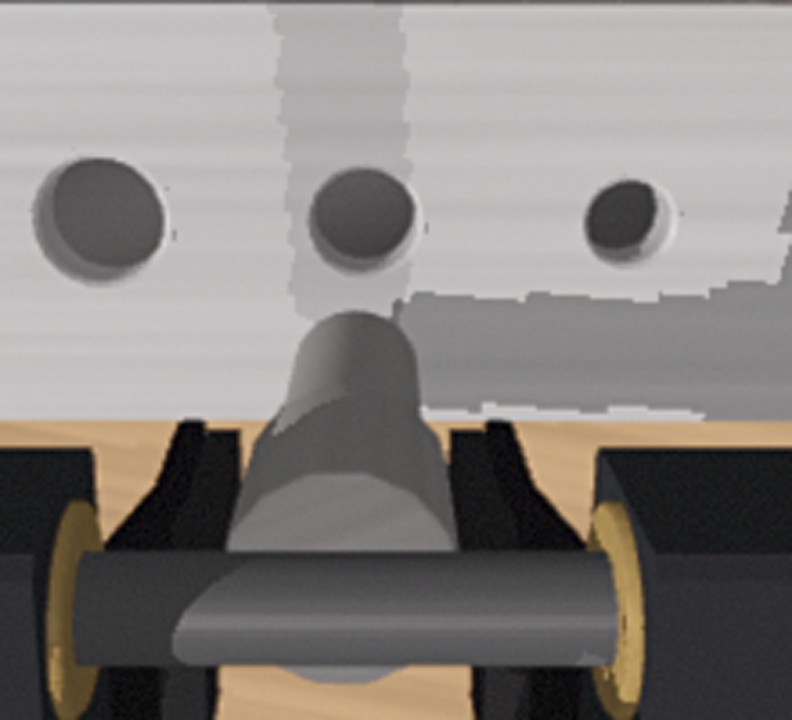

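Middle hole is at crop (362,220), with the foot directly before it. I'll move over it and press gently: 10 mm down to the surface, then small steps.

```bash
python3 -m inch '[{"linear":[2.57,0.12,0],"turn":[0,0,0],"claw":1},{"linear":[0,0,0.5],"turn":[0,0,0],"claw":1},{"linear":[0,0,0.3],"turn":[0,0,0],"claw":1},{"linear":[0,0,0],"turn":[0,0,0],"claw":1},{"linear":[0,0,0],"turn":[0,0,0],"claw":1}]' 40
python3 - <<'E'
from h import *
p=imaging.snapshot("wrist"); save(p,"w9",(130,330,180,400),3.6)
print(tool()[0],ctrl.get_state()["force"])
E
```

```text
time_s: 13.68
tool_pos: [519.3, -161.3, 133.6]
tcp_rot: [0.0, 0.995, 0.103, -0.0]
force: [0.6, -0.5, -2.9]
opening: 29.1
[ 519.44041439 -161.300401    133.72610415] [ 0.74081288  0.27736483 -1.53370464]
```

View pics/w9.png

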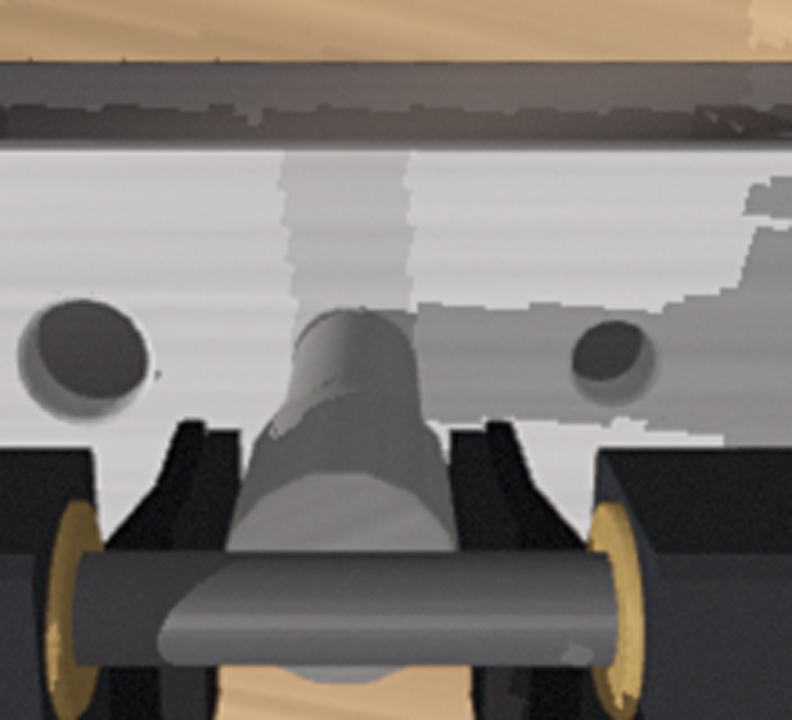

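The foot covers the middle hole (crop (355,330)) between the other two. Pressing gently.

```bash
python3 -m inch '[{"linear":[0,0,0.3],"turn":[0,0,0],"claw":1},{"linear":[0,0,0.2],"turn":[0,0,0],"claw":1},{"linear":[0,0,0],"turn":[0,0,0],"claw":1},{"linear":[0,0,0],"turn":[0,0,0],"claw":1}]' 40
```

```text
time_s: 14.22
tool_pos: [519.9, -161.3, 128.9]
tcp_rot: [0.0, 0.995, 0.104, 0.0]
force: [-0.8, -1.2, 1.2]
opening: 29.4
```

```bash
python3 -m inch '[{"linear":[0,0,0.2],"turn":[0,0,0],"claw":1},{"linear":[0,0,0],"turn":[0,0,0],"claw":1},{"linear":[0,0,0],"turn":[0,0,0],"claw":1}]' 40
```

```text
time_s: 14.6
tool_pos: [520.0, -161.3, 127.0]
tcp_rot: [0.0, 0.995, 0.104, 0.0]
force: [-0.8, -1.0, 3.7]
opening: 29.4
```

```bash
python3 -m inch '[{"linear":[0,0,0.2],"turn":[0,0,0],"claw":1},{"linear":[0,0,0],"turn":[0,0,0],"claw":1},{"linear":[0,0,0],"turn":[0,0,0],"claw":1}]' 40
python3 - <<'E'
from h import *
p=imaging.snapshot("wrist"); save(p,"w10",(130,330,180,400),3.6)
W=cloud(p); m=(abs(W[...,2]-75)<9)&(abs(W[...,0]-525)<25)&(abs(W[...,1]+185)<15); print("plate z",np.median(W[m][:,2]))
print(tool()[0],ctrl.get_state()["force"])
E
```

```text
time_s: 14.98
tool_pos: [520.1, -161.3, 125.4]
tcp_rot: [0.0, 0.995, 0.104, 0.0]
force: [-1.1, -0.7, 6.6]
opening: 29.4
plate z 69.75572300086628
[ 520.11562894 -161.29255331  125.389204  ] [-1.62539334 -0.41424197  7.17314182]
```

View pics/w10.png

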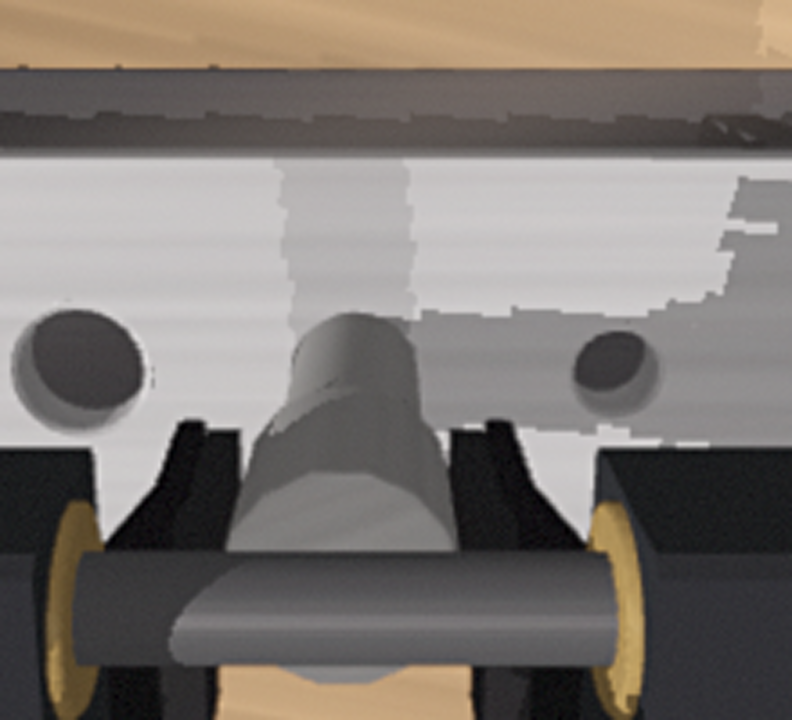

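The plate sank 4.5 mm under about 9.5 N and the pin did not enter: the middle hole refuses it. Back to the large hole, with a look before inserting.

```bash
python3 -m inch '[{"linear":[0,0,-0.7],"turn":[0,0,0],"claw":1},{"linear":[0,0,-0.8],"turn":[0,0,0],"claw":1},{"linear":[0,-2.55,0],"turn":[0,0,0],"claw":1},{"linear":[0,-2.5,0],"turn":[0,0,0],"claw":1},{"linear":[0,0,0],"turn":[0,0,0],"claw":1}]' 40
python3 -m inch '[{"linear":[0,0,0.7],"turn":[0,0,0],"claw":1},{"linear":[0,0,0],"turn":[0,0,0],"claw":1},{"linear":[0,0,0],"turn":[0,0,0],"claw":1}]' 40
python3 - <<'E'
from h import *
p=imaging.snapshot("wrist"); save(p,"w11",(130,330,180,400),3.6)
print(tool()[0],ctrl.get_state()["force"])
E
```

```text
time_s: 15.65
tool_pos: [508.5, -107.3, 139.2]
tcp_rot: [-0.001, 0.994, 0.106, -0.0]
force: [0.3, -0.3, -2.1]
opening: 29.5
time_s: 16.02
tool_pos: [509.1, -112.2, 132.2]
tcp_rot: [-0.0, 0.995, 0.103, -0.0]
force: [-0.0, 0.6, -2.1]
opening: 29.2
[ 509.23072074 -112.13325424  132.42015706] [ 0.03633565  0.28511429 -2.89601469]
```

View pics/w11.png

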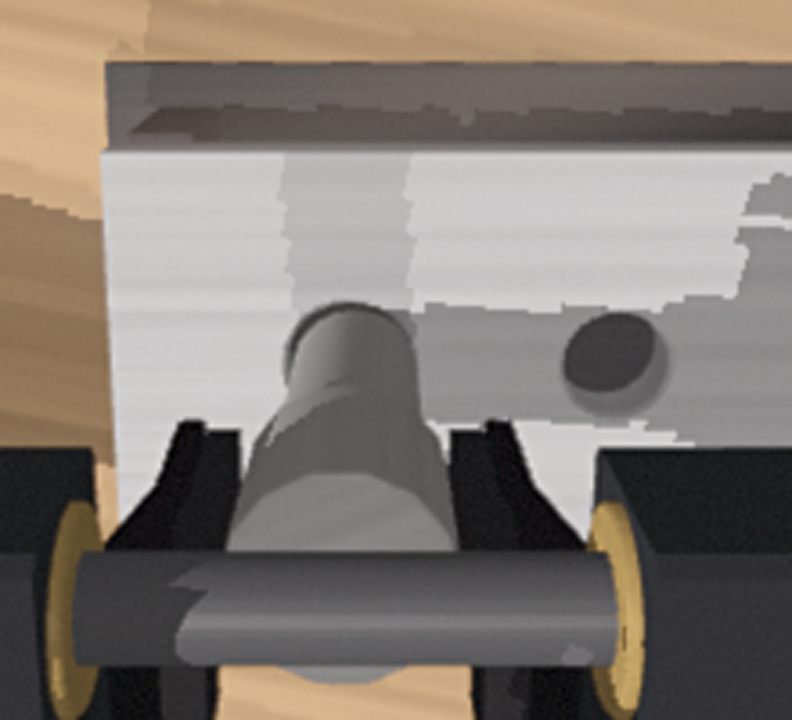

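The foot is about 0.5 mm right of centre (hole rim from crop column 285, shank from 293). Shift -0.5 mm and descend.

```bash
python3 -m inch '[{"linear":[0,-0.05,0.3],"turn":[0,0,0],"claw":1},{"linear":[0,0,0.3],"turn":[0,0,0],"claw":1},{"linear":[0,0,0.3],"turn":[0,0,0],"claw":1},{"linear":[0,0,0],"turn":[0,0,0],"claw":1},{"linear":[0,0,0],"turn":[0,0,0],"claw":1}]' 40
```

```text
time_s: 16.7
tool_pos: [509.2, -111.2, 123.6]
tcp_rot: [0.0, 0.995, 0.104, 0.0]
force: [-0.2, 0.4, -2.7]
opening: 29.1
```

```bash
python3 -m inch '[{"linear":[0,0,0.6],"turn":[0,0,0],"claw":1},{"linear":[0,0,0.6],"turn":[0,0,0],"claw":1},{"linear":[0,0,0.6],"turn":[0,0,0],"claw":1},{"linear":[0,0,0],"turn":[0,0,0],"claw":1},{"linear":[0,0,0],"turn":[0,0,0],"claw":1}]' 40
```

```text
time_s: 17.32
tool_pos: [509.2, -111.1, 105.6]
tcp_rot: [-0.0, 0.995, 0.104, -0.0]
force: [0.6, -0.1, -2.5]
opening: 29.3
```

```bash
python3 -m inch '[{"linear":[0,0,0.7],"turn":[0,0,0],"claw":1},{"linear":[0,0,0.7],"turn":[0,0,0],"claw":1},{"linear":[0,0,0.7],"turn":[0,0,0],"claw":1},{"linear":[0,0,0],"turn":[0,0,0],"claw":1},{"linear":[0,0,0],"turn":[0,0,0],"claw":1}]' 40
```

```text
time_s: 17.95
tool_pos: [509.0, -111.6, 84.4]
tcp_rot: [0.0, 0.995, 0.103, -0.0]
force: [0.5, -1.7, -4.3]
opening: 29.4
```

```bash
python3 -m inch '[{"linear":[0,0,0.3],"turn":[0,0,0],"claw":1},{"linear":[0,0,0.2],"turn":[0,0,0],"claw":1},{"linear":[0,0,0],"turn":[0,0,0],"claw":1},{"linear":[0,0,0],"turn":[0,0,0],"claw":1}]' 40
```

```text
time_s: 18.45
tool_pos: [509.4, -111.7, 79.8]
tcp_rot: [0.0, 0.995, 0.103, 0.0]
force: [0.1, -3.7, -1.1]
opening: 29.2
```

```bash
python3 -m inch '[{"linear":[0,0,0.2],"turn":[0,0,0],"claw":1},{"linear":[0,0,0],"turn":[0,0,0],"claw":1},{"linear":[0,0,0],"turn":[0,0,0],"claw":1}]' 40
python3 - <<'E'
from h import *
p=imaging.snapshot("wrist"); save(p,"w12",(130,330,180,400),3.6)
W=cloud(p); m=(abs(W[...,2]-75)<9)&(abs(W[...,0]-525)<25)&(abs(W[...,1]+190)<20); print("plate z",np.median(W[m][:,2]))
print(tool()[0],ctrl.get_state()["force"])
E
```

```text
time_s: 18.82
tool_pos: [509.4, -111.6, 77.9]
tcp_rot: [0.0, 0.995, 0.103, 0.0]
force: [0.1, -4.3, 2.9]
opening: 29.5
plate z 71.61570798508339
[ 509.3696955  -111.64807353   77.89494204] [-0.88520097 -4.91697795  3.15778501]
```

View pics/w12.png

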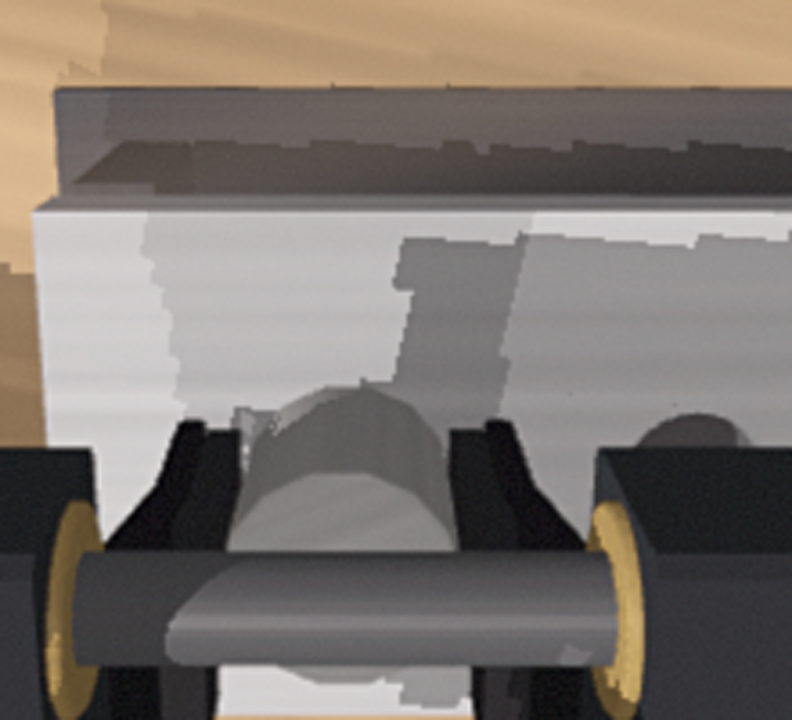

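Head seated on the plate, with a 2.5 mm sink. Release and rise.

```bash
python3 -m inch '[{"linear":[0,0,-0.1],"turn":[0,0,0],"claw":1},{"linear":[0,0,0],"turn":[0,0,0],"claw":1},{"linear":[0,0,0],"turn":[0,0,0],"claw":0.2},{"linear":[0,0,0],"turn":[0,0,0],"claw":0},{"linear":[0,0,0],"turn":[0,0,0],"claw":-0.3}]' 10
python3 -m inch '[{"linear":[0,0,0],"turn":[0,0,0],"claw":-0.3},{"linear":[0,0,0],"turn":[0,0,0],"claw":-0.3},{"linear":[0,0,0],"turn":[0,0,0],"claw":-0.3}]'
python3 - <<'E'
from h import *
p=imaging.snapshot("wrist"); save(p,"w13",(130,330,180,400),3.6)
print(tool()[0],ctrl.get_state()["force"])
E
```

```text
time_s: 19.5
tool_pos: [509.0, -109.7, 78.2]
tcp_rot: [-0.001, 0.995, 0.104, -0.0]
force: [-0.0, -0.5, -0.2]
opening: 46.3
time_s: 19.88
tool_pos: [509.2, -111.1, 78.5]
tcp_rot: [-0.0, 0.995, 0.104, -0.0]
force: [0.6, -0.2, 0.5]
opening: 56.1
[ 509.16152847 -111.14357812   78.54975428] [-0.36618781  0.12809175 -0.71766551]
```

View pics/w13.png

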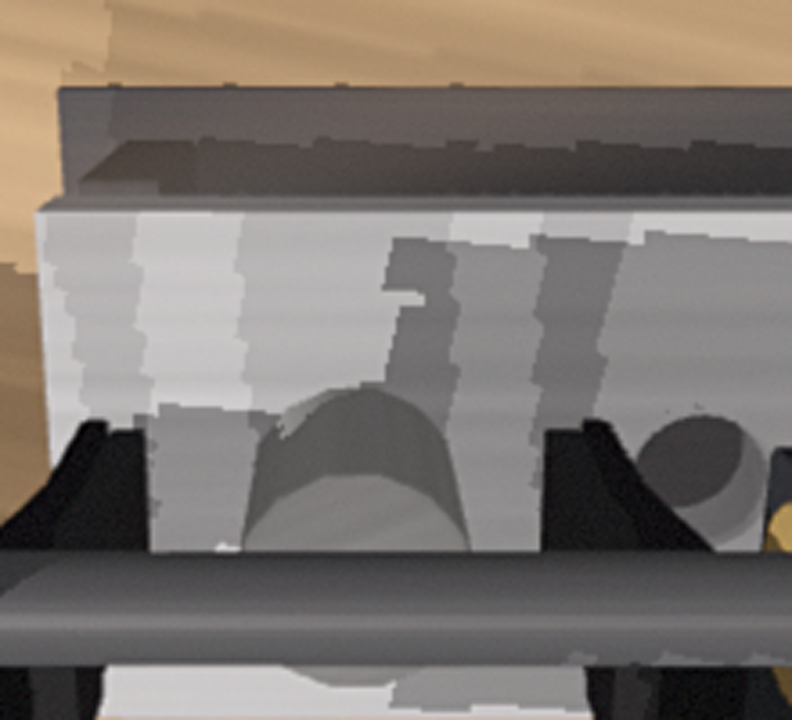

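Released: fingers clear on both sides. Rise straight up, then move back a little.

```bash
python3 -m inch '[{"linear":[0,0,-1],"turn":[0,0,0],"claw":-0.3},{"linear":[0,0,-3],"turn":[0,0,0],"claw":-0.3},{"linear":[0,0,-4],"turn":[0,0,0],"claw":-0.3},{"linear":[0,0,-4],"turn":[0,0,0],"claw":-0.3},{"linear":[0,0,-2],"turn":[0,0,0],"claw":-0.3}]'
python3 -m inch '[{"linear":[-2,0,0],"turn":[0,0,0],"claw":-0.3},{"linear":[-2,0,0],"turn":[0,0,0],"claw":-0.3},{"linear":[0,0,0],"turn":[0,0,0],"claw":-0.3},{"linear":[0,0,0],"turn":[0,0,0],"claw":-0.3}]'
python3 - <<'E'
from h import *
p=imaging.snapshot("wrist"); save(p,"w14",scale=1.4)
W=cloud(p); m=(abs(W[...,2]-75)<9)&(abs(W[...,0]-525)<25)&(abs(W[...,1]+190)<20); print("plate z",np.median(W[m][:,2]))
m=(W[...,2]>95)&(W[...,2]<115)&(abs(W[...,0]-509)<25)&(abs(W[...,1]+111)<25); w=W[m]; print("head top",np.median(w,0),w.min(0),w.max(0))
p=imaging.snapshot("side"); save(p,"s14",scale=1.4)
print(tool()[0],ctrl.get_state()["force"],ctrl.get_state()["time_s"])
E
```

```text
time_s: 20.55
tool_pos: [510.3, -111.3, 222.0]
tcp_rot: [0.001, 0.995, 0.104, 0.002]
force: [-0.3, 0.4, 0.2]
opening: 56.5
time_s: 21.05
tool_pos: [470.7, -119.2, 219.1]
tcp_rot: [0.0, 0.995, 0.104, 0.001]
force: [0.6, 0.3, 0.4]
opening: 56.6
plate z 73.20120524739633
head top [ 509.3236094  -111.32121502  105.25297723] [ 493.97591825 -125.96215213   95.11431973] [523.59214221 -96.91765068 107.45282743]
[ 470.69466717 -119.08317599  218.71374276] [-0.06284087  0.68402382  0.36324531] 21.15
```

View pics/w14.png

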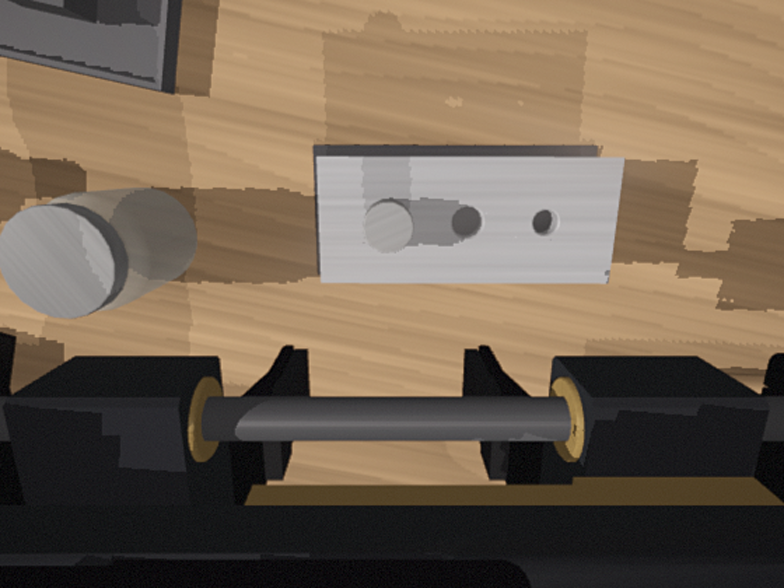

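View pics/s14.png

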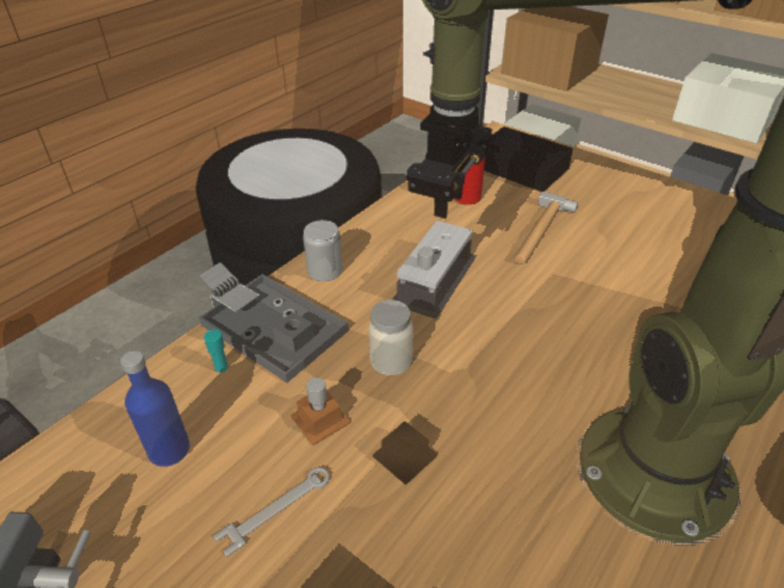

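Head top is 32 mm above the plate (seated), the plate has sunk 1 mm, the spare is in its block, and the other things stand as before. Handing in.

```bash
python3 -c "
from plant import ctrl
print(ctrl.close_job())"
```

```text
the job is handed in; nothing more can be done
None
```

The pin from the tray passes the large (24 mm) hole and is stopped by the middle (20 mm) one. It is now back in the large hole with its head resting on the plate, and the job is handed in at about 21 s.

- **Large hole:** the pin went in freely until its head was on the plate. The plate sank about 2.5 mm under roughly 5.5 N, and I then lifted the pin out.
- **Middle hole:** pressed with about 9.5 N, the pin did not enter. The plate sank about 4.5 mm of its 12 mm.
- **Final checks:**
  - The head's top is 32 mm above the plate, which matches the head's height, so it is seated.
  - The plate has sunk about 1 mm, as expected with a pin lying in it.
  - The arm is clear, the spare pin is still in its wooden block, and the other things look unmoved.
- **What disagreed:** the wrist camera showed the held pin tilted by about 1.7°. The reading did not change after seating, so I took it as a camera error. There were also sideways forces of 3–5 N while seating in the large hole.

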